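Nudge the crooked top tier of a stacking crate home

ROBOT

A 7-joint arm with a two-finger parallel gripper is mounted at the origin on the work surface. World frame = base frame: x ahead of the robot, y to its left, z up, the work surface at z = 0. Lengths are in mm, angles in rad, forces in N, time in s.
With the tool pointing down it reaches from about 400 to 875 mm from the base axis. Payload 19.3 kg.
Tool frame: the origin (TCP) lies at the very end of the fingers, on their centre line; the grasp point (between the pads) lies 19 mm behind it (grip_point_offset is the z of the grasp point in the tool frame, in mm); z points along the fingers, y is the line along which they close (so a half turn about z gives the same grasp; the last joint's range is limited). The gripper opens to 85 mm and grips with 20 to 120 N. Pads are 22 mm wide; open, the fingers measure 114 mm over their backs; the gripper's body (76 mm by 85 mm) begins 54 mm behind the grasp point. The pads swing forward as they close: fully open they stand 13 mm farther back than shut.
Start: joints at [1.084, 0.521, -0.036, 1.599, 0.021, 1.021, -0.113], TCP at [252.995, -571.496, 201.591] pointing down, gripper open.
Joint ranges: [-2.91, 2.91], [-0.3, 2.13], [-1.5, 1.42], [0.17, 2.43], [-1.26, 4.41], [0.16, 1.93], [-2.52, 2.52]. Speed limits (rad/s): [1.89, 1.89, 2.39, 2.39, 3.01, 3.01, 3.01].

INTERFACE

Orientations are given as a 3x3 rotation matrix whose columns are the frame's x, y, z axes.
In Python, from workcell import movep, movel, goto_joints, open_gripper, clamp, wait, inverse_kinematics, read_state, camera, PlanningError, finish_job, grip_point_offset gives the robot as it stands. Calls block until the motion is done:
- movep(position, orientation): joint-space move of the TCP to a pose.
- movel(position, frame=None, max_speed=150, guard=None): straight line of the TCP; frame=None keeps the orientation; max_speed is the mean speed in mm/s. With guard (N) it stops when the force on the tool has changed by that much, and returns True; else False.
- goto_joints(angles): joint-space move.
- open_gripper() and clamp(): open the fingers fully, or close them until they stop; the grip force is fixed at half the most.
- wait(seconds).
- inverse_kinematics(position, orientation): joint angles nearest the present ones, or None.
- read_state(): the state.
- camera(name): name is "scene" or "top" or "wrist"; returns a dict with "image" (420x560x3 uint8, blue, green, red), "range_z" (420x560 float32, mm along the optical axis (not along the pixel's ray), 0 where there is no reading), "fx", "fy", "cx", "cy" (pixels), "cam_to_world" (4x4, takes a point from camera to world coordinates). Camera axes: x right, y up, looking along -z (the intrinsics and any distortion apply to the point x, -y, -z); pixel columns grow to the right and rows downward; lengths in mm; the calibration is good to about 2 mm. The wrist camera is an equidistant fisheye: a pixel r from the principal point sees the ray r / f radians off the axis. A picture is of the moment at which its call begins.
A pose or a line that the arm cannot do raises PlanningError and nothing moves.
- finish_job(): hands the job in; it is judged then, once.
The state is a dict: "time": time; "qpos": joint angles; "qvel": joint speeds; "joint_efforts": joint torques, N m; "eef_pos": TCP position; "tool_rot": TCP orientation; "ft_force": force on the tool from outside, world axes, zero at the start; "torque": the same for the moment, N m; "finger_gap": finger opening in mm; "gripper_force": force on a finger pad.
Only numpy, scipy, OpenCV 4.12 (cv2) and the standard library are available. Lean on these libraries where they do the work, as an engineer would, in place of code of your own. Each camera call takes 0.05 s, during which the arm holds its last target. There are 200 camera calls.

TASK

The top tier of the grey stacking crate, full of freshly sown pots, has been put down crooked: its foot is standing on the rim of the tier below. Push it with your fingertips, without lifting it, until it drops home and sits level and square on the tier below. Do not tip it, do not shove the lower tiers along the shelf, leave the pot, mug, trowel and fork alone, and finish with the hand clear.

Things in the scene. Friction and masses are not known exactly. Their poses are not given: they have to be found in the camera images.
- lower_tiers: The two lower tiers of a grey polypropylene stacking crate, joined, loaded and heavy (8 kg), standing on the shelf. 200 mm (own x) x 300 mm (own y) outside, upright walls, rim 176 mm above the shelf. Origin: centre of the underside, on the shelf; z up. Its -x side is a long side and faces the robot (own yaw within 0.3 rad).
- mouth (a point): Centre of the lower tiers' mouth, level with their rim (0, 0, 176 mm in their frame). The mouth is 176 mm (x) x 276 mm (y) inside a flat rim 12 mm wide, and 20 mm deep. Home, the top tier's foot lies in it with 4 mm of play on each side, the outer walls are flush with those below and the top tier's origin is 168 mm above the shelf.
- top_tier: The loose top tier, 200 mm (own x) x 300 mm (own y) outside, upright flat walls from 8 to 92 mm above its origin, about 0.7 to 1 kg. Origin: centre of the underside of its foot, a block 168 x 268 mm and 8 mm high under the tier. Filled edge to edge with six square black pots of dry seed compost, up to 100 mm above the origin (labels to 110 mm): fingers do not fit inside.
- top_middle (a point): Middle of the top tier, 50 mm above its origin. At the start the foot stands on the rim (origin at 176 mm), shifted 15 to 35 mm along the lower tiers' -x, up to 35 mm either way along their y, turned up to 0.09 rad; out of line in one direction only, it leans up to 0.05 rad. It slides with 2 to 5 N; over 10 N once the foot has met the inside of the rim may tip it.
- clay_pot: Bystander: terracotta flower pot, 124 mm across the rim, 110 mm high, standing beside the crate. Origin: centre of the underside.
- mug: Bystander: white ceramic mug, 82 mm across, 95 mm high, handle at own +y, standing beside the crate. Origin: centre of the underside.
- trowel: Bystander: green plastic trowel, 310 mm long along own x, 80 mm wide, up to 30 mm high, lying in front of the crate. Origin: on the shelf, near its middle.
- garden_fork: Bystander: stainless hand fork with wooden handle, 290 mm long along own x, 75 mm wide, 26 mm high, lying beside the crate. Origin: on the shelf under its middle.

How it is judged:
By the outcome, as a careful person would: the job done as asked, in the order asked, and still so for the second after the job is handed in, with the robot touching nothing.
It also fails if it takes over 48 s, if anything falls off the work surface, if the arm or the gripper's body presses on something with over 40 N, if the wrist force passes 120 N, or if a joint passes its speed limit or range.

## Working session

There is one attempt and no reset: what is moved stays moved. The work goes in short steps, each a Python script; the robot and the scene stay as the last script left them, time stands still between calls to the robot, and variables do not carry over. Pictures are saved under pics/ and viewed, at most 10 in all, crops included, and the job is handed in when it is done.

```bash
mkdir -p pics; ls; cat > h.py <<'E'
import numpy as np, cv2
from workcell import *
def cloud(c):
    h,w=c["range_z"].shape; v,u=np.mgrid[:h,:w]; z=c["range_z"]
    p=np.stack([(u-c["cx"])/c["fx"]*z,-(v-c["cy"])/c["fy"]*z,-z],-1)
    M=c["cam_to_world"]; return p@M[:3,:3].T+M[:3,3]
E
python3 - <<'E'
from h import *
s=read_state();print(s["time"],s["ft_force"])
for n in("top","scene"):
    c=camera(n);cv2.imwrite(f"pics/{n}0.png",c["image"]);np.savez(f"{n}0.npz",**c);print(n,c["cam_to_world"].round(2),c["fx"],c["cx"],c["cy"])
E
```

```text
pics
0.0 [-0.55826723  0.02951895  0.945231  ]
top [[ 1.00000e-02  9.90000e-01 -1.20000e-01  4.06870e+02]
 [-1.00000e+00  1.00000e-02 -0.00000e+00 -8.09000e+00]
 [ 0.00000e+00  1.20000e-01  9.90000e-01  1.31789e+03]
 [ 0.00000e+00  0.00000e+00  0.00000e+00  1.00000e+00]] 464.9634512697367 283.8418760705735 212.15508257643523
scene [[ 4.40000e-01 -8.50000e-01  3.00000e-01  9.41830e+02]
 [ 9.00000e-01  4.20000e-01 -1.50000e-01 -1.95370e+02]
 [ 1.00000e-02  3.30000e-01  9.40000e-01  1.45307e+03]
 [ 0.00000e+00  0.00000e+00  0.00000e+00  1.00000e+00]] 477.3067172766067 277.4464024368532 210.6510650782494
```

View pics/top0.png

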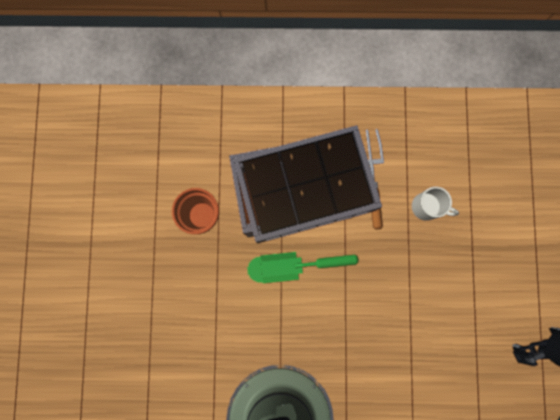

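View pics/scene0.png

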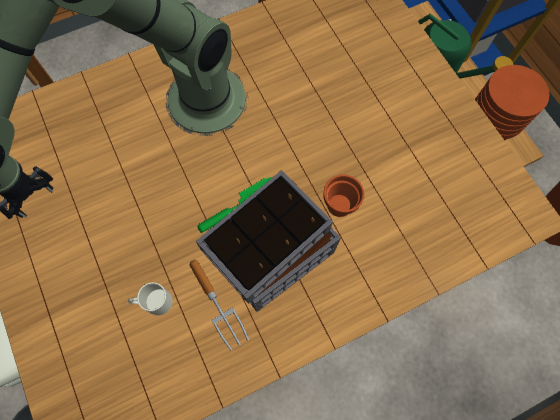

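The top tier (about 305,185 in the top view) sits toward -x and -y of the lower tiers. The lower rim shows on the left, at about 240,195. Next I'll measure from the depth clouds.

```bash
python3 - <<'E'
from h import *
P=[]
for n in("top","scene"):
    c=np.load(f"{n}0.npz");p=cloud(c)[c["range_z"]>0]
    p=p[(abs(p[:,0]-600)<220)&(abs(p[:,1]+50)<250)]
    zt=p[(p[:,2]>240)&(p[:,2]<300)]
    print(n,np.histogram(p[:,2],bins=np.arange(0,300,10))[0], np.percentile(zt[:,2],[5,50,95]))
    sel=p[(p[:,2]>255)&(p[:,2]<285)]
    print(" top rect",cv2.minAreaRect(sel[:,:2].astype(np.float32)))
    A=np.c_[sel[:,:2],np.ones(len(sel))];print(" plane",np.linalg.lstsq(A,sel[:,2],rcond=None)[0])
    lo=p[(p[:,2]>166)&(p[:,2]<186)];print(" low",len(lo),lo[:,:2].min(0),lo[:,:2].max(0))
    P.append(p)
p=np.vstack(P)
im=np.zeros((400,480,3),np.uint8) # top-down 1px=1mm; x up, y left
for q in p[np.argsort(p[:,2])]:
    r=int(800-q[0]);cc=int(190-q[1])
    if 0<=r<400 and 0<=cc<480 and q[2]>20:
        z=q[2]; im[r,cc]=(0,0,255) if z>255 else (0,255,0) if 168<z<184 else (120,60,0) if z<168 else (90,90,90)
cv2.imwrite("pics/map.png",cv2.resize(im,(720,600),interpolation=0))
E
```

```text
top [5561  426  575   29    4    7    6   43   36   20   96   43    4    3
    4  168   36  474   87  169   24   38   41   70   67  138 7221 3485
   13] [264.49637923 268.8558731  274.73597902]
 top rect ((604.0055541992188, -58.59516906738281), (200.85049438476562, 300.4680480957031), 16.038047790527344)
 plane [1.64342895e-03 1.31749418e-03 2.68142848e+02]
 low 532 [ 475.59002349 -221.13847728] [711.16316052 132.42413093]
scene [5327  591  655   83   21   18   14   32   84  119  249   71   15   18
   17  356  125  500  134  362   50   41   45   43   58  104 4170 4088
   60] [264.49698268 269.92614771 276.22271614]
 top rect ((603.4371337890625, -58.08509826660156), (201.4091339111328, 299.935302734375), 16.027002334594727)
 plane [-4.38259225e-03 -6.93249217e-04  2.72712976e+02]
 low 613 [ 566.25545529 -203.20650125] [745.99783202 134.01129194]
```

View pics/map.png

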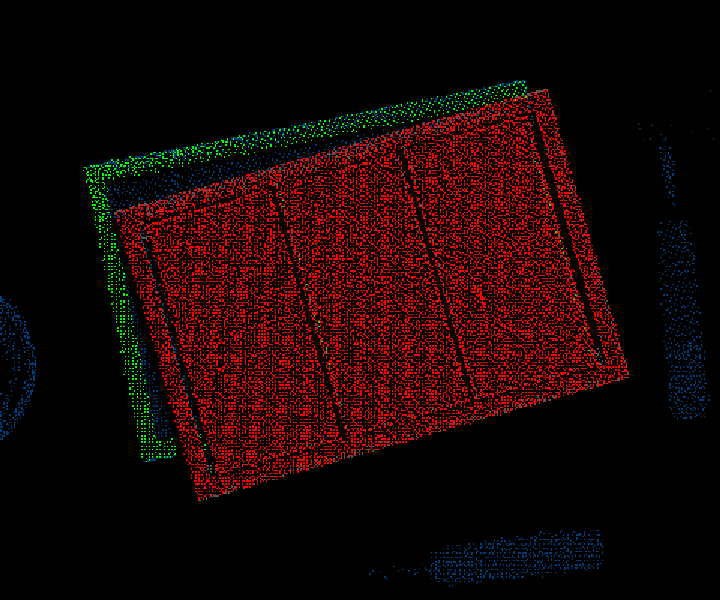

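The map shows the red top tier turned about 0.28 rad. The green lower rim is turned about 0.186 rad, with its corner at (85,165). I'll refine the lower tiers' pose, check IK, then push +x with both open fingertips, which squares the tier.

```bash
cat >> h.py <<'E'
def pts(cams):
    P=[]
    for c in cams:
        p=cloud(c)[c["range_z"]>0]; P.append(p[(abs(p[:,0]-600)<200)&(abs(p[:,1]+50)<200)])
    return np.vstack(P)
def top_pose(p):
    s=p[(p[:,2]>250)&(p[:,2]<290)]
    (x,y),(w,h),a=cv2.minAreaRect(s[:,:2].astype(np.float32))
    if w>h: a-=90
    A=np.c_[s[:,0]-x,s[:,1]-y,np.ones(len(s))]
    return np.array([x,y]),np.radians(a),np.linalg.lstsq(A,s[:,2],rcond=None)[0].round(4)
def rot(a,t,sgn,ax):  # tool leaning back by t, pushing along own axis ax ('x' or 'y')
    X=np.array([np.cos(a),np.sin(a),0]);Y=np.array([-np.sin(a),np.cos(a),0]);Z=np.array([0,0,1.])
    F,S=(X,Y) if ax=='x' else (Y,X)
    z=np.sin(t)*F-np.cos(t)*Z;y=sgn*S
    return np.c_[np.cross(y,z),y,z]
def W(low,a,x,y,z):
    c,s=np.cos(a),np.sin(a); return np.array([low[0]+c*x-s*y,low[1]+s*x+c*y,z])
E
python3 - <<'E'
from h import *
cams=[np.load(f"{n}0.npz") for n in("top","scene")]
p=pts(cams);print(top_pose(p))
a=.186;c0=np.array([619.4,-32.6])
for it in range(4):
    c,s=np.cos(a),np.sin(a);q=(p[:,:2]-c0)@np.array([[c,-s],[s,c]])
    lo=(p[:,2]>168)&(p[:,2]<184)
    # outer +x edge: 97th pct per y-bin
    m=lo&(q[:,0]>84)&(q[:,0]<108)&(q[:,1]>-130)&(q[:,1]<145);b=((q[m,1]+130)//15).astype(int)
    E=np.array([[q[m,1][b==k].mean(),np.percentile(q[m,0][b==k],94)] for k in set(b) if (b==k).sum()>8])
    f=np.polyfit(E[:,0],E[:,1],1)
    m=lo&(q[:,1]>134)&(q[:,1]<158)&(q[:,0]>-95)&(q[:,0]<95);b=((q[m,0]+95)//15).astype(int)
    G=np.array([[q[m,0][b==k].mean(),np.percentile(q[m,1][b==k],94)] for k in set(b) if (b==k).sum()>8])
    g=np.polyfit(G[:,0],G[:,1],1)
    da=(-f[0]*2+g[0])/3; dx=f[1]-100; dy=g[1]-150
    c0=c0+np.array([c*dx-s*dy,s*dx+c*dy]); a+=da
    print(c0,a,f,g,len(E),len(G))
np.savez("low.npz",c=c0,a=a)
t,at,_=top_pose(p);c,s=np.cos(a),np.sin(a)
print("own offset",(t-c0)@np.array([[c,-s],[s,c]]),at-a)
print(read_state()["tool_rot"].round(2))
for ax,P in(('x',(-170,-22,205)),('y',(0,-230,205))):
  for tl in(0,.25):
    for sg in(1,-1):
      print(ax,tl,sg,np.round(inverse_kinematics(W(c0,a,*P),rot(a,tl,sg,ax)),2) if inverse_kinematics(W(c0,a,*P),rot(a,tl,sg,ax)) is not None else None)
E
```

```text
(array([603.62780762, -58.52381897]), np.float64(0.28006118273652714), array([-8.000000e-04,  9.000000e-04,  2.694361e+02]))
[619.36789849 -33.55794259] 0.19633001416186702 [-9.56696869e-03  9.97913005e+01] [1.18561051e-02 1.49064517e+02] 19 13
[619.37703258 -33.57222949] 0.1961980300644166 [7.03843933e-04 1.00006172e+02] [1.01173557e-03 1.49984206e+02] 19 13
[619.37660986 -33.57227446] 0.19619202562878837 [5.81849947e-04 9.99995766e+01] [1.14568659e-03 1.50000038e+02] 19 13
[619.37660856 -33.57227367] 0.19619205401130282 [5.75847680e-04 9.99999989e+01] [1.15178051e-03 1.50000001e+02] 19 13
own offset [-20.31062674 -21.40286863] 0.08386912872522431
[[ 0.91  0.4  -0.  ]
 [ 0.4  -0.91  0.  ]
 [-0.   -0.   -1.  ]]
x 0 1 [ 0.75  0.36 -0.86  1.97  0.34  0.96  1.49]
x 0 -1 [ 0.29  0.27 -0.28  1.99  0.1   0.89 -1.41]
x 0.25 1 [ 0.86  0.22 -0.83  2.16  0.18  0.59  1.69]
x 0.25 -1 [ 0.44  0.16 -0.35  2.18 -0.03  0.57 -1.25]
y 0 1 [ 0.51  0.69 -0.4   1.32  0.27  1.19  0.3 ]
y 0 -1 [ 0.11  0.69  0.32  1.34 -0.22  1.14 -2.49]
y 0.25 1 [ 0.63  0.8  -0.48  1.15  0.11  1.37  0.43]
y 0.25 -1 [ 0.25  0.79  0.28  1.17 -0.4   1.38 -2.36]
```

```bash
cat >> h.py <<'E'
L=np.load("low.npz") if __import__("os").path.exists("low.npz") else None
def look():
    t,at,pl=top_pose(pts([camera("top"),camera("scene")]));c,s=np.cos(L["a"]),np.sin(L["a"])
    print("own",((t-L["c"])@np.array([[c,-s],[s,c]])).round(1),"yaw",round(at-float(L["a"]),3),"plane own",
      (np.array([[c,s],[-s,c]])@pl[:2]).round(4),pl[2])
def st(m=""):
    s=read_state();c,q=np.cos(L["a"]),np.sin(L["a"])
    d=s["eef_pos"][:2]-L["c"];f=s["ft_force"]
    print(m,"t",round(s["time"],2),"own",round(c*d[0]+q*d[1],1),round(-q*d[0]+c*d[1],1),"F own",np.round([c*f[0]+q*f[1],-q*f[0]+c*f[1],f[2]],1))
E
python3 - <<'E'
from h import *
a=float(L["a"]);lo=L["c"];R=rot(a,.25,-1,'x')
movep(W(lo,a,-170,-70,320),R)
movep(W(lo,a,-165,-22,206),R);st("ready")
for x in(-120,-113,-109):
    g=movel(W(lo,a,x,-22,206),max_speed=40,guard=9);st(g)
    if g:break
look()
cv2.imwrite("pics/s1.png",camera("scene")["image"])
E
```

```text
ready t 2.46 own -164.5 -22.9 F own [ 0.1 -0.8  0.8]
False t 3.73 own -120.2 -22.0 F own [-2.2  0.3 -0.2]
False t 4.06 own -112.8 -22.1 F own [-0.7  0.9 -0.2]
False t 4.31 own -108.8 -22.0 F own [ 1.2 -1.  -0.4]
own [-23.  -20.2] yaw 0.075 plane own [-0.0624 -0.0433] 270.8058
```

View pics/s1.png

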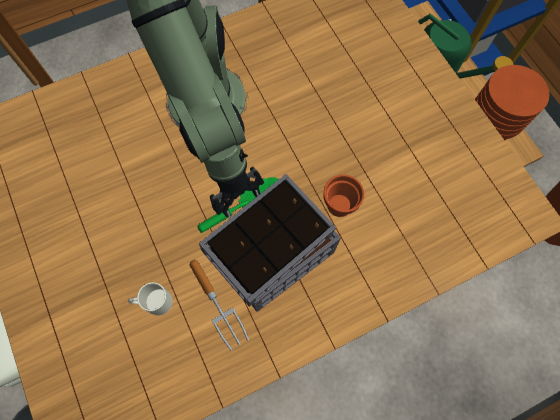

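The view shows the tier moved inward by the fingers at (235,185). The gripper contaminates the measurement, so I'll back off and re-measure.

```bash
python3 - <<'E'
import re
s=open("h.py").read()
s=s.replace("def top_pose(p):\n    s=p[(p[:,2]>250)&(p[:,2]<290)]","""def top_pose(p):
    q=p[:,:2]-L["c"];a=float(L["a"]);ox=q[:,0]*np.cos(a)+q[:,1]*np.sin(a);oy=-q[:,0]*np.sin(a)+q[:,1]*np.cos(a)
    s=p[(p[:,2]>250)&(p[:,2]<285)&(ox>-130)&(oy>-185)]""")
open("h.py","w").write(s)
E
python3 - <<'E'
from h import *
a=float(L["a"]);lo=L["c"]
movel(W(lo,a,-175,-22,206),max_speed=150);st();look()
E
```

```text
t 5.05 own -174.2 -22.2 F own [ 1.   0.5 -0.2]
own [-11.  -22.8] yaw 0.069 plane own [-0.0007  0.0009] 269.3942
```

```bash
python3 - <<'E'
from h import *
a=float(L["a"]);lo=L["c"]
movel(W(lo,a,-150,40,206),max_speed=150)
for x in(-110,-102):
    g=movel(W(lo,a,x,40,206),max_speed=40,guard=9);st(g)
    if g:break
movel(W(lo,a,-175,40,206),max_speed=200);st();look()
E
```

```text
False t 6.89 own -110.3 40.1 F own [-3.7  2.4  0.6]
False t 7.24 own -101.7 39.9 F own [0.1 0.6 1. ]
 t 7.76 own -174.8 39.6 F own [0.3 0.1 0.2]
own [ -2.2 -23.8] yaw 0.019 plane own [-0.006  -0.0035] 269.3618
```

```bash
python3 - <<'E'
from h import *
a=float(L["a"]);lo=L["c"];R=rot(a,.25,1,'y')
movel(W(lo,a,-175,-60,340),max_speed=250)
movep(W(lo,a,-5,-240,340),R);movep(W(lo,a,-5,-225,206),R);st("ready")
for y in(-170,-160,-152,-147):
    g=movel(W(lo,a,-5,y,206),max_speed=40,guard=9);st(g)
    if g:break
movel(W(lo,a,-5,-230,206),max_speed=200);st();look()
cv2.imwrite("pics/t2.png",camera("top")["image"][100:270,180:430].repeat(3,0).repeat(3,1))
E
```

```text
ready t 10.73 own -4.4 -225.4 F own [ 0.4 -1.   1.2]
False t 12.26 own -5.0 -170.3 F own [ 0.4 -2.6  0.8]
False t 12.66 own -5.0 -159.6 F own [-0.1 -0.2  0. ]
False t 13.01 own -4.9 -151.7 F own [-0.7  0.1  0. ]
False t 13.28 own -5.0 -146.6 F own [0.4 0.8 0.5]
 t 13.85 own -5.1 -230.1 F own [ 1.4  0.7 -1. ]
own [-0.7  4.1] yaw -0.001 plane own [0.0002 0.0006] 261.613
```

View pics/t2.png

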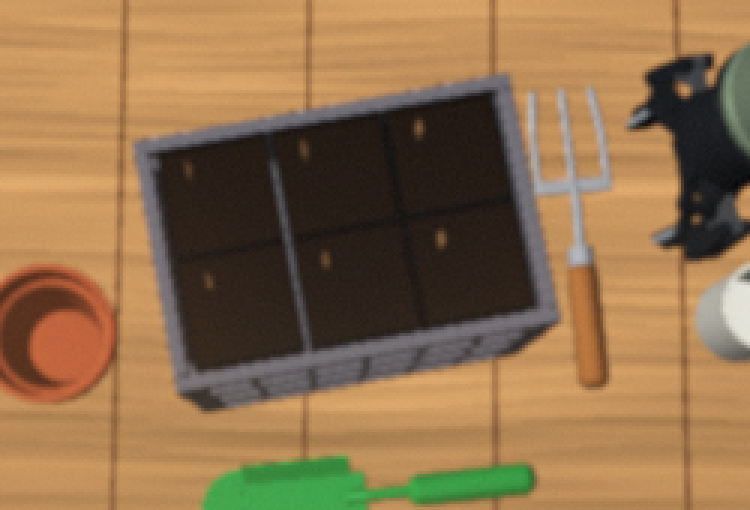

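The tier has dropped 8 mm, and it is level and square. The top view shows it flush on the lower tiers with no rim visible, and the pot, fork, mug and trowel are where they were. I'll raise the hand and hand in the job.

```bash
python3 - <<'E'
from h import *
a=float(L["a"]);movel(W(L["c"],a,-5,-240,330),max_speed=200);wait(.5);look();st()
print(finish_job())
E
```

```text
own [-0.6  3.9] yaw -0.002 plane own [0.0005 0.0005] 261.5999
 t 15.38 own -5.0 -240.0 F own [0.  0.6 0. ]
the job is handed in; nothing more can be done
None
```

The top tier has dropped home and sits level and square on the lower tiers; the hand is clear, the bystanders look unmoved in the top view, and the job was handed in at about 15 s.

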